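# Turn a mower engine's flywheel just past compression and set its brake

## Task

The mower engine on the bench is to be set for its valve check: release the flywheel brake, then turn the bare flywheel slowly clockwise (seen from above) by its fins, feeling the compression build to a peak and fall away. Stop just past top dead centre - once it hardly pushes back and moves on more easily than before the compression began, and no more than about 30 degrees beyond the top - then set the brake again and leave the flywheel standing there. Go gently on the cast fins, never run on well past the top, and leave the other things on the bench and board where they lie.

Things in the scene. Friction and masses are not known exactly. Their poses are not given: they have to be found in the camera images.
- engine: vertical-shaft mower engine on a 360 x 340 mm board, fixed. Origin on the bench below the crankshaft axis; z up; x runs from the crankshaft along the cylinder to the open rocker box (away from the robot), y to the brake side (robot's left). Ignition coil beside the flywheel on the -y side: top 229 mm above the bench, 124 to 154 mm from the axis
- flywheel: cast flywheel, vertical axis. Origin on the axis at the disc's underside, 205 mm above the bench. Disc 216 mm across, top 225 mm above the bench. On it 12 upright radial fins 30 degrees apart: 8 mm thick, 68 to 104 mm from the axis, tops at 247 mm; own x axis along a fin; clear gap 39 mm at 90 mm out. Central cup 84 mm across, top 251 mm; shaft end to 267 mm. Brittle: keep grip and push under 40 N
- crank_top (a point): end of the crankshaft, on the flywheel's axis, 267 mm up. Push felt at the fins 90 mm out, brake released: drag 5 N while moving; from 55 degrees before top dead centre 9 N, peak 14 N about 30 before, 5 N at the top, 1.5 to 3 N from 10 to 35 beyond. Standing still, 1 to 4 N less is felt. Top lies 50 to 150 degrees clockwise of the start; fins do not show where. It stays where left
- brake (a joint): flywheel brake lever, rad: 0 = set (rubber shoe pressed on the flywheel's rim), 0.5 = fully released, shoe well clear. It swings level about point brake_pivot, counter-clockwise from above to release, and stays where it is put (stiff pivot): 10 to 12 N at the grip to release it, 1 to 4 N to set it
- brake_knob (a point): centre of the lever's red upright grip, 16 mm across, from 217 to 265 mm above the bench; this point at 241 mm, 65 mm from the pivot, free space all round but for the lever's flat arm below (top 223 mm). Brake set: it stands on the engine's +y side of the pivot; releasing takes it 32 mm to the engine's -x (towards the robot), setting back to +x
- brake_pivot (a point): point on the lever's vertical pivot axis, as high as point brake_knob
- feeler: bystander: folded feeler gauge, 105 x 20 x 8 mm, lying on the engine's board on its right; origin under its centre
- plug: bystander: loose spark plug, 60 mm long, lying on the engine's board on its left; origin on the bench side under its middle

How it is judged:
On the way, in this order (a step that is already met when the one before it is completed fails the run):
1. the brake lever is swung over to released (value of joint brake above 0.4 rad), for 0.2 s.
2. with the brake still released, the flywheel stands still just past top dead centre (3 to 31 degrees beyond it) (x of crankpin in the frame of bore above 0 m and y of crankpin in the frame of bore between -0.01545 and -0.00157 m and angular speed of flywheel below 0.05 rad/s and value of joint brake above 0.4 rad), for 0.4 s.
At the end, for the whole second after the job is handed in: the flywheel stands still between 3 and 31 degrees past top dead centre on compression, with the brake lever set (below 0.06 rad) (x of crankpin in the frame of bore above 0 m and y of crankpin in the frame of bore between -0.01545 and -0.00157 m and angular speed of flywheel below 0.05 rad/s and value of joint brake below 0.06 rad); the robot touches nothing.
It fails at once if the flywheel is run on well past the top (45 degrees or more beyond it), or turned back that far the other way (y of crankpin in the frame of bore below -0.02121 m).
It fails at once if the flywheel is spun (faster than 2 rad/s) (angular speed of flywheel above 2 rad/s).
It fails at once if the robot loads the flywheel with more than 120 N in all (squeeze and push together) (contact force between any of the fingers, the arm and flywheel above 120 N).
It fails at once if one of the other things is moved by more than 20 mm (distance of any of feeler, plug, rocker_cover, ratchet, driver, oil, tray, shroud from where it was at the start of the episode above 0.02 m).
It also fails if it takes over 72 s, if anything falls off the work surface, if the arm or the gripper's body presses on something with over 40 N, if the wrist force passes 120 N, or if a joint passes its speed limit or range.

## Robot

A 7-joint arm with a two-finger parallel gripper is mounted at the origin on the work surface. World frame = base frame: x ahead of the robot, y to its left, z up, the work surface at z = 0. Lengths are in m, angles in rad, forces in N, time in s.
With the tool pointing down it reaches from about 0.425 to 0.975 m from the base axis. Payload 16.7 kg.
Tool frame: the origin (TCP) lies at the very end of the fingers, on their centre line; the grasp point (between the pads) lies 19 mm behind it; z points along the fingers, y is the direction in which the jaws open and shut (so a half turn about z gives the same grasp; the last joint's range is limited). The gripper opens to 85 mm and grips with 20 to 120 N. Pads are 22 mm wide; open, the fingers measure 114 mm over their backs; the gripper's body (76 mm by 85 mm) begins 54 mm behind the grasp point. The pads swing forward as they close: fully open they stand 13 mm farther back than shut.
Start: joints at [1.038, 0.426, 0.074, 1.606, -0.034, 1.111, -0.067], TCP at [0.252, -0.626, 0.231] pointing down, gripper open.
Joint ranges: [-2.85, 2.85], [-0.5, 2.14], [-1.23, 1.37], [0.21, 2.46], [-1.02, 4.16], [0.16, 2.05], [-2.73, 2.73]. Speed limits (rad/s): [1.89, 1.89, 2.39, 2.39, 3.01, 3.01, 3.01].

## Interface

Orientations are given as a unit quaternion [w, x, y, z].
In Python, from cell import ctrl gives the robot as it stands.
- The arm moves only by the shell command python3 -m crank 'ROWS' [FORCE]. ROWS is JSON, a list of rows, each a list of 3 entries, a list of its own where there are three numbers: the shift along the world's x, y, z in mm, then the turn about the world's z in rad, then the finger opening in mm, from 0 to 85.4. In form: [[[dx, dy, dz], turn, fingers], ...]. A call has 1 to 10 rows; each row shifts and turns the commanded pose from where the row before left it; what a row does not reach is not made up. A row lasts 1/8 s, in which the tool goes at most 62.5 mm and 10.7 degrees, less where a joint would pass 70% of its speed; a pose out of reach is approached as far as the arm can. A call with a gripper value outside its range is refused whole. The fingers move at their own pace and stop on an object; FORCE is the grip in N (left out, the last holds). Time passes only in rows, so rows that do not move let the fingers close. It gives the time, the measured TCP pose, the force and the opening at its end, in the units of the state.
- ctrl.state(): the state, without advancing time (a new reading comes with each control period).
- ctrl.snapshot(name): name is "side" or "top"; returns the picture (480x640x3 uint8, red, green, blue); there is no depth.
- ctrl.camera_params(name): a dict with "mtx" (3x3 intrinsics, pixels), "rvec" (rotation vector, rad) and "tvec" (3), from world to camera coordinates, as OpenCV has them. Camera axes: x right, y down, z forward; pixel columns grow to the right and rows downward; lengths in m; the calibration is good to about 2 mm. A picture is of the moment at which its call begins. camera_params takes no time and is no camera call.
- ctrl.job_done(): hands the job in, once; it reports no verdict.
The state is a dict: "time_s": time; "joint_positions": joint angles; "qd": joint speeds; "tau": joint torques, N m; "eef_pos": TCP position; "orientation": TCP orientation; "ft_force": force on the tool from outside, world axes, zero at the start; "ft_torque": the same for the moment, N m; "opening": opening from 0.0 (shut) to 1.0 (fully open).
Only numpy, scipy, OpenCV 4.12 (cv2) and the standard library are available. Lean on these libraries where they do the work, as an engineer would, in place of code of your own. Each camera call takes 0.05 s, during which the arm holds its last target.

## Working session

There is one attempt and no reset: what is moved stays moved. The work goes in short steps, Python scripts to look and compute and a shell command to move; the robot and the scene stay as the last step left them, time stands still between calls to the robot, and variables do not carry over. Pictures are saved under pics/ and viewed, and the job is handed in when it is done.

```bash
ls; mkdir -p pics; python3 - <<'E'
from cell import ctrl
import cv2
print(ctrl.state())
for n in("side","top"):
    print(n,ctrl.camera_params(n)); cv2.imwrite(f"pics/{n}0.png",ctrl.snapshot(n)[:,:,::-1])
E
```

```text
pics
{'time_s': 0.0, 'joint_positions': array([ 1.03851344,  0.42676915,  0.07382921,  1.606606  , -0.03406992,
        1.11080971, -0.06708078]), 'qd': array([ 8.60476800e-04,  5.12543842e-04, -5.05884054e-04, -1.50526055e-03,
        3.74382276e-05,  6.10618949e-05, -5.52383468e-04]), 'tau': array([ 3.63460276e-04, -9.49826932e+01,  3.76107618e+00, -4.63519585e+01,
        1.92185777e-02,  1.01065243e-02,  9.01455201e-05]), 'eef_pos': array([ 0.25193754, -0.62577605,  0.23058562]), 'orientation': array([-6.40710687e-04,  9.81738311e-01,  1.90235235e-01, -1.84908092e-04]), 'ft_force': array([-0.15948363, -0.65484295,  0.26994034]), 'ft_torque': array([ 0.00267056, -0.04948877, -0.01730326]), 'opening': 0.9996395670924205}
side {'mtx': array([[471.24357547,   0.        , 325.20822707],
       [  0.        , 471.24357547, 242.13855752],
       [  0.        ,   0.        ,   1.        ]]), 'rvec': array([ 1.66232508,  2.39974439, -0.42594906]), 'tvec': array([ 0.14542207, -0.45952424,  1.06141363])}
top {'mtx': array([[575.2803214 ,   0.        , 322.50584101],
       [  0.        , 575.2803214 , 238.92372041],
       [  0.        ,   0.        ,   1.        ]]), 'rvec': array([ 2.20353652, -2.01498219,  0.21006946]), 'tvec': array([-0.00732478,  0.60561182,  1.10081281])}
```

View pics/side0.png

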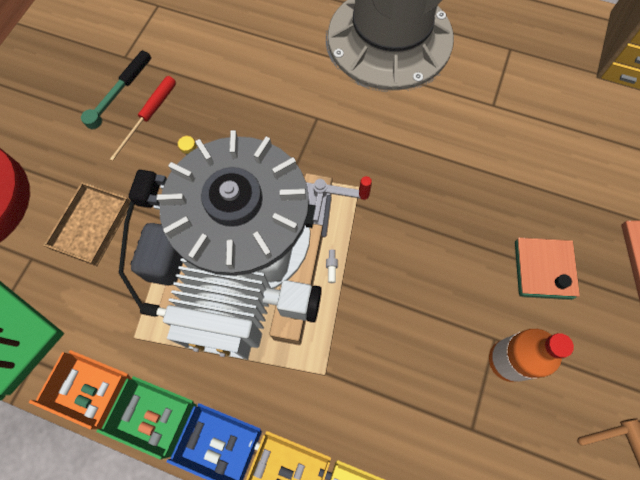

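View pics/top0.png

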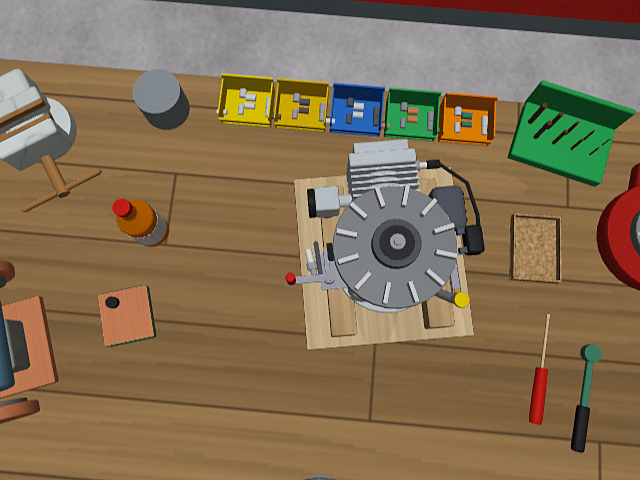

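The side view shows the flywheel hub at about (229,187), the red knob at (366,188) and the pivot at (320,188). The top view shows the hub at about (398,241), the knob at (291,279) and the 12 light fins. The coil lies to the right at (475,240).

```bash
cat > h.py <<'E'
import numpy as np, cv2
from cell import ctrl
def P(n):
    p=ctrl.camera_params(n); R,_=cv2.Rodrigues(np.array(p["rvec"])); return p["mtx"],R,np.array(p["tvec"]).ravel(),p
def plane(n,uv,z):
    K,R,t,_=P(n); d=R.T@np.linalg.inv(K)@np.array([uv[0],uv[1],1.]); c=-R.T@t
    return c+d*(z-c[2])/d[2]
def tri(uv1,uv2,n1="side",n2="top"):
    A=[]
    Ms=[]
    for n in(n1,n2):
        K,R,t,_=P(n); Ms.append(K@np.c_[R,t])
    X=cv2.triangulatePoints(Ms[0],Ms[1],np.array(uv1,float).reshape(2,1),np.array(uv2,float).reshape(2,1)).ravel(); return X[:3]/X[3]
def proj(n,X):
    p=P(n)[3]; return cv2.projectPoints(np.array(X,float).reshape(-1,3),p["rvec"],p["tvec"],p["mtx"],None)[0].reshape(-1,2)
E
python3 - <<'E'
from h import *
S=cv2.imread("pics/side0.png");T=cv2.imread("pics/top0.png")
def red(I,roi):
    x0,y0,x1,y1=roi; h=cv2.cvtColor(I[y0:y1,x0:x1],cv2.COLOR_BGR2HSV)
    m=((h[...,0]<8)|(h[...,0]>172))&(h[...,1]>150)
    ys,xs=np.nonzero(m); return xs.mean()+x0,ys.mean()+y0,len(xs),xs.min()+x0,xs.max()+x0,ys.min()+y0,ys.max()+y0
rs=red(S,(340,160,390,220)); rt=red(T,(270,255,305,300)); print(rs,rt)
print("knob",tri(rs[:2],rt[:2]), plane("side",rs[:2],.241),plane("top",rt[:2],.241))
c=np.hstack([cv2.resize(S[120:280,140:390],None,fx=3,fy=3)]);cv2.imwrite("pics/sc.png",c)
cv2.imwrite("pics/tc.png",cv2.resize(T[170:330,270:490],None,fx=3.5,fy=3.5,interpolation=cv2.INTER_CUBIC))
print("hub",tri((229,187),(398,241)))
E
```

```text
(np.float64(364.77973568281936), np.float64(186.94273127753303), 227, np.int64(359), np.int64(371), np.int64(176), np.int64(199)) (np.float64(290.3829787234043), np.float64(278.32978723404256), 94, np.int64(286), np.int64(295), np.int64(273), np.int64(284))
knob [0.49408294 0.09162642 0.24569404] [0.49167913 0.09143618 0.241     ] [0.49474155 0.09175863 0.241     ]
hub [ 0.56911022 -0.08061441  0.26565779]
```

View pics/tc.png

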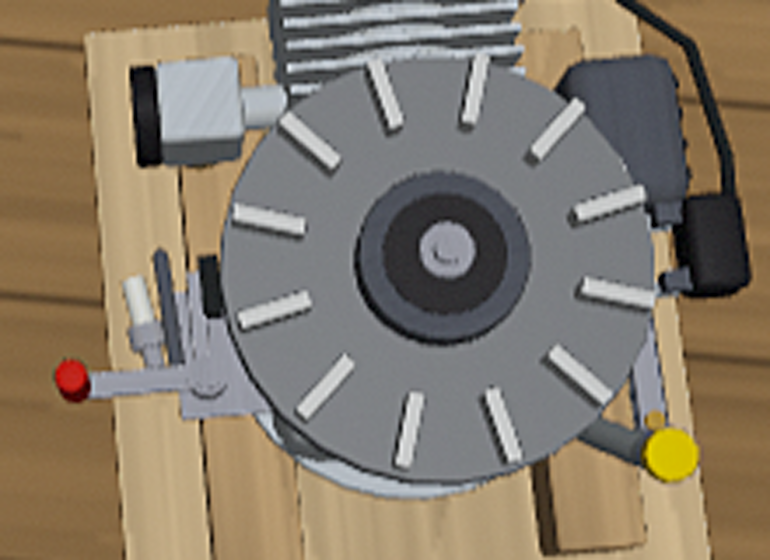

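View pics/sc.png

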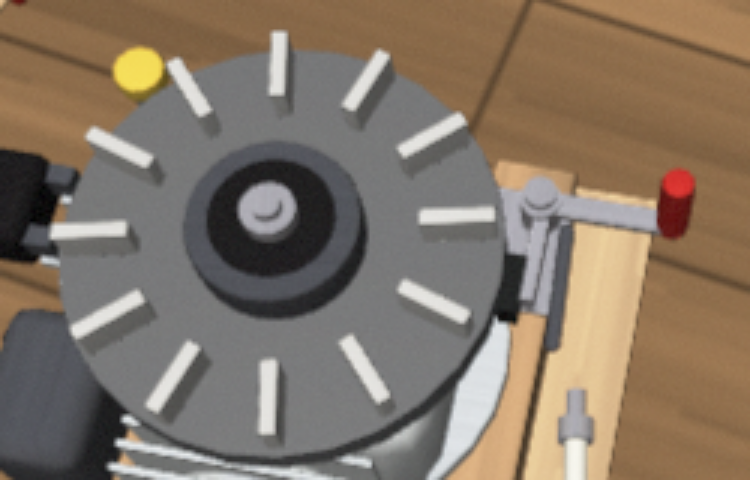

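```bash
python3 - <<'E'
from h import *
T=cv2.imread("pics/top0.png");S=cv2.imread("pics/side0.png")
piv=tri((320.3,185.3),(329,277.7)); print("pivot",piv)
hub=tri((229.5,187.5),(397.8,241)); print(hub,plane("top",(397.8,241),.267),plane("side",(229.5,187.5),.267))
# fins: bright low-sat blobs in annulus
for n,I in(("top",T),("side",S)):
    h=cv2.cvtColor(I,cv2.COLOR_BGR2HSV); m=((h[...,2]>190)&(h[...,1]<30)).astype(np.uint8)
    k,l,st,ce=cv2.connectedComponentsWithStats(m)
    a=[];Q=[]
    for i in range(1,k):
        if 20<st[i,4]<250:
            X=plane(n,ce[i],.247)
            r=np.hypot(*(X[:2]-hub[:2])); 
            if .07<r<.105: a.append(np.degrees(np.arctan2(X[1]-hub[1],X[0]-hub[0])));Q.append(X[:2])
    a=np.array(a);Q=np.array(Q,np.float32); print(n,len(a),np.round(np.sort(a),1),"mod30",np.round(np.sort((a+5)%30-5),1)); print("circ",cv2.fitEllipse(Q)[:2] if len(Q)>5 else 0)
# knob-pivot direction, board edges
print(np.degrees(np.arctan2(.0917-piv[1],.494-piv[0])),np.hypot(.0917-piv[1],.494-piv[0]))
for a,b in (((308,348),(295,180)),((308,348),(473,334))):
    A=plane("top",a,.018);B=plane("top",b,.018);print(A,B,np.degrees(np.arctan2(*(B-A)[[1,0]])),np.hypot(*(B-A)[:2]))
E
```

```text
pivot [0.50376197 0.02761034 0.22442592]
[ 0.56923721 -0.08027172  0.26462323] [ 0.5692     -0.08094031  0.267     ] [ 0.56961239 -0.07788948  0.267     ]
top 12 [-156.4 -126.2  -96.2  -66.5  -36.9   -7.8   21.3   52.    82.1  112.4
  142.7  173.2] mod30 [21.3 22.  22.1 22.2 22.4 22.7 23.1 23.2 23.5 23.6 23.8 23.8]
circ ((0.5720668435096741, -0.08041124790906906), (0.1713823825120926, 0.1760220229625702))
side 12 [-156.8 -126.5  -96.4  -66.4  -36.8   -7.1   22.7   52.5   82.3  112.3
  142.7  173. ] mod30 [22.3 22.3 22.5 22.7 22.7 22.9 23.  23.2 23.2 23.5 23.6 23.6]
circ ((0.5702794790267944, -0.08016583323478699), (0.1709352433681488, 0.17221057415008545))
98.66058028801844 0.0648288543627386
[0.38619514 0.05658634 0.018     ] [0.73620534 0.117625   0.018     ] 9.89239163769589 0.35529263234631075
[0.38619514 0.05658634 0.018     ] [ 0.44383645 -0.27468555  0.018     ] -80.12935716376076 0.3362492868393505
```

```bash
python3 -m crank '[[[22,20,20],0.1,60],[[22,50,20],0.13,60],[[22,50,20],0.13,60],[[22,50,20],0.13,60],[[22,50,20],0.13,60],[[22,50,0],0.13,60],[[22,50,0],0.13,60],[[22,50,0],0.13,60],[[22,50,0],0.13,60],[[22,50,0],0.13,60]]' 20
```

```text
time_s: 1.35
eef_pos: [0.4723, -0.1544, 0.3313]
orientation: [-0.0, 0.676, 0.737, -0.0]
ft_force: [0.4, -1.0, -0.5]
opening: 0.703
```

```bash
python3 -m crank '[[[4,50,0],0.02,60],[[4,50,0],0.02,60],[[5,50,0],0.02,50],[[5,50,0],0.02,50],[[4,46,0],0,50],[[0,0,-25],0,50],[[0,0,-25],0,50],[[0,0,0],0,50]]'
python3 - <<'E'
from h import *
s=ctrl.state();print(s["eef_pos"],s["joint_positions"].round(2))
for n in("side","top"): cv2.imwrite(f"pics/{n}1.png",ctrl.snapshot(n)[:,:,::-1])
E
```

```text
time_s: 2.35
eef_pos: [0.4931, 0.0896, 0.2799]
orientation: [-0.001, 0.647, 0.762, -0.001]
ft_force: [0.8, -0.2, 0.5]
opening: 0.588
[0.49311931 0.08962128 0.27990139] [ 0.27  0.15 -0.63  1.9   0.09  1.13 -0.23]
```

View pics/side1.png

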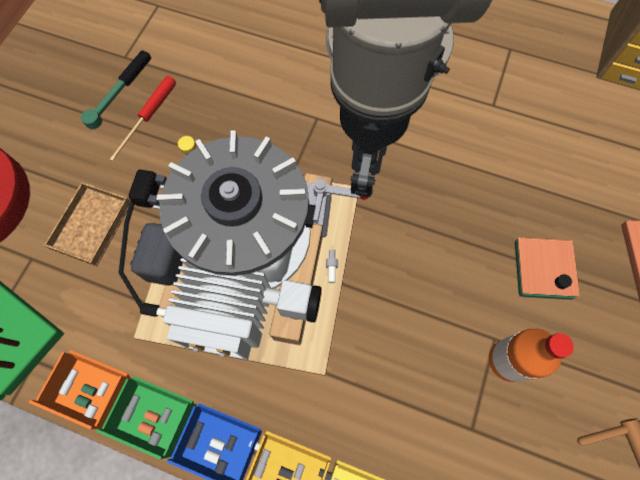

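The gripper is over the knob (side view, 362,190), with the fingers spread along the lever's swing. I'll go down and grip.

```bash
python3 -m crank '[[[1,1,-20],0,50],[[0,1,-20],0,40],[[0,0,-9],0,30],[[0,0,0],0,10],[[0,0,0],0,10],[[0,0,0],0,10],[[0,0,0],0,10]]' 30
```

```text
time_s: 3.32
eef_pos: [0.4938, 0.0916, 0.2325]
orientation: [-0.001, 0.648, 0.762, -0.001]
ft_force: [-9.3, -0.6, -4.2]
opening: 0.172
```

```bash
python3 -m crank '[[[-5.5,-1,0],0,10],[[-5.5,-1.5,0],0,10],[[-5.3,-2,0],0,10],[[-5,-2.5,0],0,10],[[-5,-3,0],0,10],[[-3,-2.5,0],0,10],[[0,0,0],0,10]]'
```

```text
time_s: 4.2
eef_pos: [0.4667, 0.081, 0.2335]
orientation: [0.0, 0.647, 0.762, 0.002]
ft_force: [4.1, 10.5, -9.4]
opening: 0.176
```

```bash
python3 -m crank '[[[-2,-1,0],0,10],[[0,0,0],0,10],[[0,0,0],0,50],[[0,0,0],0,50],[[0,0,25],0,50],[[0,0,35],0,50],[[0,0,35],0,50],[[0,-50,0],0,50],[[0,-50,0],0,30]]'
python3 - <<'E'
from h import *
I=ctrl.snapshot("side")[:,:,::-1];cv2.imwrite("pics/side2.png",I)
x0,y0,x1,y1=330,150,390,220; h=cv2.cvtColor(I[y0:y1,x0:x1].copy(),cv2.COLOR_BGR2HSV)
m=((h[...,0]<8)|(h[...,0]>172))&(h[...,1]>150);ys,xs=np.nonzero(m);uv=(xs.mean()+x0,ys.mean()+y0)
X=plane("side",uv,.241);print(len(xs),uv,X,np.degrees(np.arctan2(X[1]-.0276,X[0]-.5038)))
E
```

```text
time_s: 5.32
eef_pos: [0.4638, -0.0228, 0.3282]
orientation: [0.001, 0.647, 0.762, 0.0]
ft_force: [0.3, -0.1, -0.5]
opening: 0.385
222 (np.float64(362.98648648648646), np.float64(167.5900900900901)) [0.46332208 0.07893873 0.241     ] 128.25394378277164
```

View pics/side2.png

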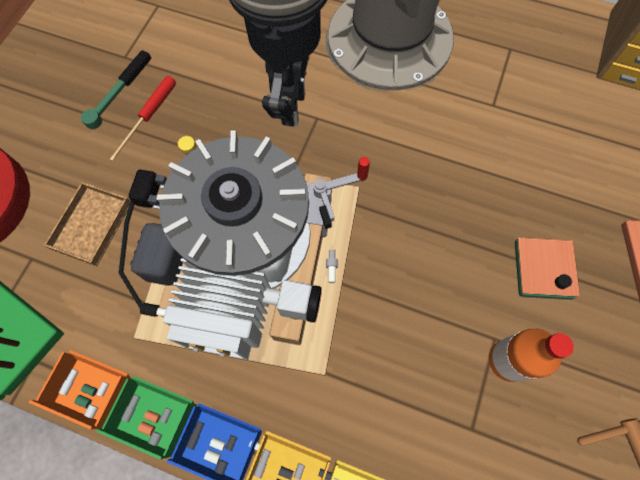

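The brake is released: the knob has moved to (0.463, 0.079), about 29° of swing, and the shoe stands clear at (325,217). Next I'll straddle the fin nearest the robot, at 173°.

```bash
python3 -m crank '[[[3,-7,0],0.16,20],[[3,-7,0],0.16,20],[[3,-7,0],0.16,20],[[3,-7,0],0.16,20],[[2,-7,0],0.16,20],[[2,-7,0],0.16,20],[[1,-4,-20],0.16,20],[[0,0,-20],0.16,20],[[0,0,-10],0,20],[[0,0,0],0,20]]'
python3 - <<'E'
from h import *
s=ctrl.state();q=s["orientation"];print(s["eef_pos"],s["joint_positions"].round(2),"yaw",2*np.arctan2(q[2],q[1])-np.pi/2,s["opening"])
for n in("side","top"): cv2.imwrite(f"pics/{n}3.png",ctrl.snapshot(n)[:,:,::-1])
I=cv2.imread("pics/side3.png");cv2.imwrite("pics/side3c.png",cv2.resize(I[100:280,140:390],None,fx=3,fy=3))
E
```

```text
time_s: 6.62
eef_pos: [0.4806, -0.0676, 0.2772]
orientation: [-0.0, 0.066, 0.998, 0.0]
ft_force: [-0.0, 0.2, 0.9]
opening: 0.235
[ 0.48059649 -0.06761862  0.27718046] [ 0.5   0.1  -0.53  1.94  0.06  1.12  1.39] yaw 1.438188423277753 0.2352728412371327
```

View pics/side3c.png

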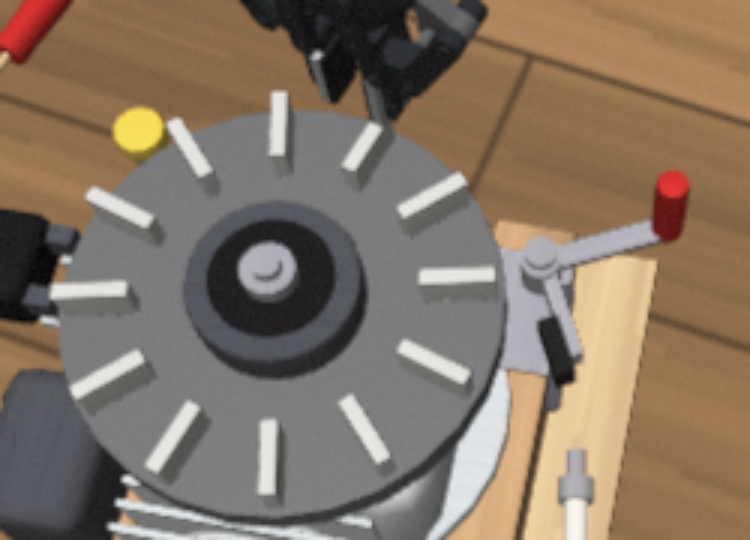

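```bash
python3 - <<'E'
from h import *
for X in ((.4812,-.0693,.247),(.4806,-.0676,.277),(.4806,-.0676,.247)):
    print((proj("side",X)-[140,100])*3)
E
```

```text
[[368.71154547 132.72318826]]
[[364.14298164  98.25297433]]
[[372.42068664 132.77822209]]
```

View pics/top3.png

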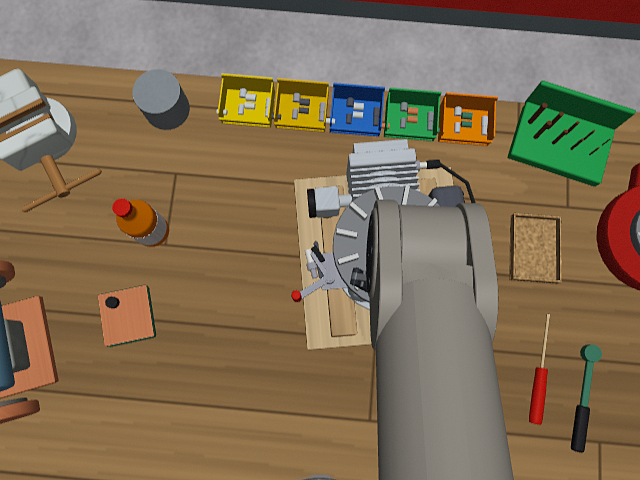

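The fingers bracket the fin (crop 363,145), so I'll go down.

```bash
python3 -m crank '[[[0.5,-1.5,-15],0.01,20],[[0,0,-15],0,20],[[0,0,-10],0,20],[[0,0,-6],0,20],[[0,0,0],0,20]]'; python3 - <<'E'
from h import *
I=ctrl.snapshot("side")[:,:,::-1];cv2.imwrite("pics/side4c.png",cv2.resize(I[100:280,140:390],None,fx=3,fy=3))
E
```

```text
time_s: 7.35
eef_pos: [0.4812, -0.0691, 0.2309]
orientation: [-0.0, 0.059, 0.998, 0.0]
ft_force: [-0.7, -0.5, 0.0]
opening: 0.235
```

View pics/side4c.png

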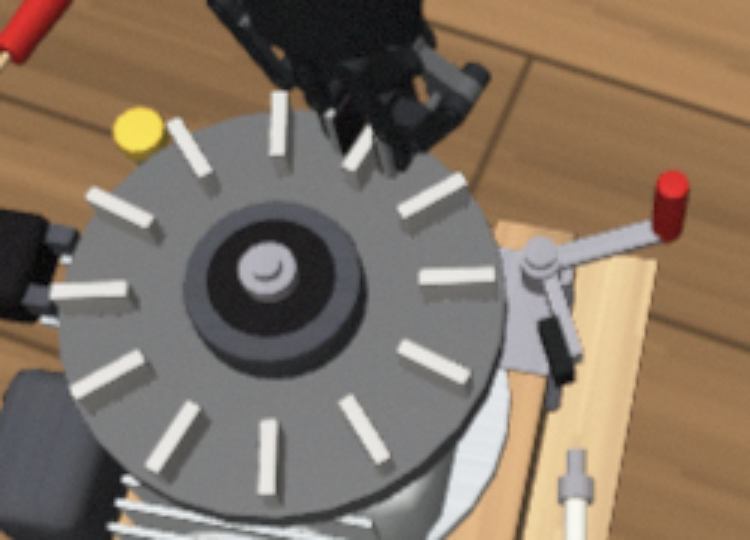

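```bash
cat >> h.py <<'E'
HUB=np.array([.5705,-.0803])
def st():
    s=ctrl.state();q=s["orientation"];yaw=2*np.arctan2(q[2],q[1])-np.pi/2
    d=s["eef_pos"][:2]-HUB;phi=np.arctan2(d[1],d[0]);f=s["ft_force"]
    t=np.array([np.sin(phi),-np.cos(phi)]) # clockwise tangent
    print("t %.2f r %.1f phi %.1f z %.4f yaw-err(phi-90) %.1f  resist %.1f radial %.1f fz %.1f tz %.2f op %.3f"%(s["time_s"],1e3*np.hypot(*d),np.degrees(phi)%360,s["eef_pos"][2],(np.degrees(yaw-phi)+90+90)%180-90,-f[:2]@t,f[:2]@d/np.hypot(*d),f[2],s["ft_torque"][2],s["opening"]))
def seg(p0,p1,n):
    a=np.radians(np.linspace(p0,p1,n+1));p=90*np.c_[np.cos(a),np.sin(a)];print((np.diff(p,axis=0)).round(1).tolist(),"turn",round((a[1]-a[0]),4))
E
python3 -c "
from h import *
st()
for a in range(173,0,-10): print(a);seg(a,a-10,4)"
```

```text
t 7.40 r 89.9 phi 172.8 z 0.2313 yaw-err(phi-90) 0.4  resist 0.7 radial -0.3 fz -0.6 tz -0.00 op 0.237
173
[[0.6, 3.9], [0.7, 3.9], [0.9, 3.8], [1.1, 3.8]] turn -0.0436
163
[[1.2, 3.7], [1.4, 3.7], [1.6, 3.6], [1.7, 3.5]] turn -0.0436
153
[[1.9, 3.5], [2.0, 3.4], [2.2, 3.3], [2.3, 3.2]] turn -0.0436
143
[[2.4, 3.1], [2.6, 3.0], [2.7, 2.9], [2.8, 2.7]] turn -0.0436
133
[[2.9, 2.6], [3.0, 2.5], [3.1, 2.3], [3.2, 2.2]] turn -0.0436
123
[[3.3, 2.1], [3.4, 1.9], [3.5, 1.8], [3.6, 1.6]] turn -0.0436
113
[[3.6, 1.5], [3.7, 1.3], [3.8, 1.1], [3.8, 1.0]] turn -0.0436
103
[[3.8, 0.8], [3.9, 0.6], [3.9, 0.5], [3.9, 0.3]] turn -0.0436
93
[[3.9, 0.1], [3.9, -0.1], [3.9, -0.2], [3.9, -0.4]] turn -0.0436
83
[[3.9, -0.6], [3.9, -0.7], [3.8, -0.9], [3.8, -1.1]] turn -0.0436
73
[[3.7, -1.2], [3.7, -1.4], [3.6, -1.6], [3.5, -1.7]] turn -0.0436
63
[[3.5, -1.9], [3.4, -2.0], [3.3, -2.2], [3.2, -2.3]] turn -0.0436
53
[[3.1, -2.4], [3.0, -2.6], [2.9, -2.7], [2.7, -2.8]] turn -0.0436
43
[[2.6, -2.9], [2.5, -3.0], [2.3, -3.1], [2.2, -3.2]] turn -0.0436
33
[[2.1, -3.3], [1.9, -3.4], [1.8, -3.5], [1.6, -3.6]] turn -0.0436
23
[[1.5, -3.6], [1.3, -3.7], [1.1, -3.8], [1.0, -3.8]] turn -0.0436
13
[[0.8, -3.8], [0.6, -3.9], [0.5, -3.9], [0.3, -3.9]] turn -0.0436
3
[[0.1, -3.9], [-0.1, -3.9], [-0.2, -3.9], [-0.4, -3.9]] turn -0.0436
```

```bash
python3 -m crank '[[[0,0,0],0,12],[[0,0,0],0,12],[[0.6,3.9,0],-0.0436,12],[[0.7,3.9,0],-0.0436,12],[[0.9,3.8,0],-0.0436,12],[[1.1,3.8,0],-0.0436,12]]'; python3 -c "from h import *;st()"
```

```text
time_s: 8.15
eef_pos: [0.4846, -0.0544, 0.2315]
orientation: [0.0, 0.147, 0.989, -0.0]
ft_force: [0.1, -4.9, 0.4]
opening: 0.142
t 8.15 r 89.7 phi 163.2 z 0.2315 yaw-err(phi-90) -0.2  resist 4.7 radial -1.5 fz 0.4 tz 0.01 op 0.142
```

```bash
python3 -m crank '[[[1.2,3.7,0],-0.0436,12],[[1.4,3.7,0],-0.0436,12],[[1.6,3.6,0],-0.0436,12],[[1.7,3.5,0],-0.0436,12]]'; python3 -c "from h import *;st()"
```

```text
time_s: 8.65
eef_pos: [0.4904, -0.0399, 0.2315]
orientation: [0.0, 0.233, 0.973, -0.001]
ft_force: [-0.6, -5.1, 1.2]
opening: 0.14
t 8.65 r 89.7 phi 153.2 z 0.2315 yaw-err(phi-90) -0.1  resist 4.9 radial -1.8 fz 1.2 tz 0.06 op 0.140
```

```bash
python3 -m crank '[[[1.9,3.5,0],-0.0436,12],[[2,3.4,0],-0.0436,12],[[2.2,3.3,0],-0.0436,12],[[2.3,3.2,0],-0.0436,12]]'; python3 -c "from h import *;st()"
```

```text
time_s: 9.15
eef_pos: [0.4989, -0.0265, 0.2315]
orientation: [0.0, 0.317, 0.949, -0.001]
ft_force: [-1.6, -4.7, 1.5]
opening: 0.142
t 9.15 r 89.6 phi 143.1 z 0.2315 yaw-err(phi-90) -0.0  resist 4.8 radial -1.6 fz 1.5 tz 0.00 op 0.142
```

```bash
python3 -m crank '[[[2.4,3.1,0],-0.0436,12],[[2.6,3,0],-0.0436,12]]'; python3 -c "from h import *;st()"; python3 -m crank '[[[2.7,2.9,0],-0.0436,12],[[2.8,2.7,0],-0.0436,12]]'; python3 -c "from h import *;st()"
```

```text
time_s: 9.4
eef_pos: [0.5039, -0.0205, 0.2315]
orientation: [0.0, 0.358, 0.934, -0.001]
ft_force: [-1.6, -5.2, 1.7]
opening: 0.141
t 9.40 r 89.5 phi 138.1 z 0.2315 yaw-err(phi-90) 0.0  resist 5.0 radial -2.3 fz 1.7 tz 0.05 op 0.141
time_s: 9.65
eef_pos: [0.5094, -0.0149, 0.2315]
orientation: [0.0, 0.398, 0.917, -0.001]
ft_force: [-0.6, -5.7, 1.9]
opening: 0.141
t 9.65 r 89.5 phi 133.1 z 0.2315 yaw-err(phi-90) 0.0  resist 4.4 radial -3.7 fz 1.9 tz 0.06 op 0.141
```

```bash
python3 -m crank '[[[2.9,2.6,0],-0.0436,12],[[3,2.5,0],-0.0436,12]]'; python3 -c "from h import *;st()"; python3 -m crank '[[[3.1,2.3,0],-0.0436,12],[[3.2,2.2,0],-0.0436,12]]'; python3 -c "from h import *;st()"
```

```text
time_s: 9.9
eef_pos: [0.5153, -0.0099, 0.2315]
orientation: [0.0, 0.438, 0.899, -0.001]
ft_force: [-2.2, -5.3, 1.9]
opening: 0.139
t 9.90 r 89.5 phi 128.1 z 0.2315 yaw-err(phi-90) -0.0  resist 5.0 radial -2.8 fz 1.9 tz 0.06 op 0.139
time_s: 10.15
eef_pos: [0.5215, -0.0054, 0.2315]
orientation: [0.0, 0.476, 0.879, -0.001]
ft_force: [-2.4, -4.6, 3.2]
opening: 0.142
t 10.15 r 89.5 phi 123.2 z 0.2315 yaw-err(phi-90) -0.1  resist 4.5 radial -2.5 fz 3.2 tz 0.03 op 0.142
```

```bash
python3 -m crank '[[[3.3,2.1,0],-0.0436,12],[[3.4,1.9,0],-0.0436,12]]'; python3 -c "from h import *;st()"; python3 -m crank '[[[3.5,1.8,0],-0.0436,12],[[3.6,1.6,0],-0.0436,12]]'; python3 -c "from h import *;st()"
```

```text
time_s: 10.4
eef_pos: [0.5279, -0.0016, 0.2314]
orientation: [-0.0, 0.514, 0.858, -0.001]
ft_force: [-7.0, -6.8, 6.1]
opening: 0.14
t 10.40 r 89.5 phi 118.4 z 0.2314 yaw-err(phi-90) -0.3  resist 9.4 radial -2.6 fz 6.1 tz 0.05 op 0.140
time_s: 10.65
eef_pos: [0.5346, 0.0016, 0.2314]
orientation: [-0.0, 0.551, 0.834, -0.001]
ft_force: [-7.9, -7.4, 6.8]
opening: 0.143
t 10.65 r 89.4 phi 113.7 z 0.2314 yaw-err(phi-90) -0.6  resist 10.2 radial -3.6 fz 6.8 tz 0.09 op 0.143
```

```bash
python3 -m crank '[[[3.6,1.5,0],-0.0436,12],[[3.7,1.3,0],-0.0436,12]]'; python3 -c "from h import *;st()"; python3 -m crank '[[[3.8,1.1,0],-0.0436,12],[[3.8,1,0],-0.0436,12]]'; python3 -c "from h import *;st()"
```

```text
time_s: 10.9
eef_pos: [0.5417, 0.0043, 0.2314]
orientation: [-0.0, 0.587, 0.81, -0.001]
ft_force: [-10.7, -7.7, 7.9]
opening: 0.143
t 10.90 r 89.4 phi 108.8 z 0.2314 yaw-err(phi-90) -0.7  resist 12.6 radial -3.8 fz 7.9 tz 0.18 op 0.143
time_s: 11.15
eef_pos: [0.5491, 0.0064, 0.2314]
orientation: [-0.0, 0.622, 0.783, -0.002]
ft_force: [-11.3, -7.6, 9.4]
opening: 0.142
t 11.15 r 89.3 phi 103.8 z 0.2314 yaw-err(phi-90) -0.7  resist 12.8 radial -4.6 fz 9.4 tz 0.12 op 0.142
```

```bash
python3 -m crank '[[[3.8,0.8,0],-0.0436,12],[[3.9,0.6,0],-0.0436,12]]'; python3 -c "from h import *;st()"; python3 -m crank '[[[3.9,0.5,0],-0.0436,12],[[3.9,0.3,0],-0.0436,12]]'; python3 -c "from h import *;st()"
```

```text
time_s: 11.4
eef_pos: [0.5567, 0.0079, 0.2314]
orientation: [-0.0, 0.655, 0.755, -0.002]
ft_force: [-12.1, -6.8, 9.1]
opening: 0.143
t 11.40 r 89.2 phi 98.9 z 0.2314 yaw-err(phi-90) -0.8  resist 13.1 radial -4.8 fz 9.1 tz 0.10 op 0.143
time_s: 11.65
eef_pos: [0.5644, 0.0087, 0.2313]
orientation: [-0.001, 0.688, 0.726, -0.002]
ft_force: [-11.5, -5.4, 8.5]
opening: 0.138
t 11.65 r 89.2 phi 93.9 z 0.2313 yaw-err(phi-90) -0.8  resist 11.8 radial -4.6 fz 8.5 tz 0.14 op 0.138
```

```bash
python3 -m crank '[[[3.9,0.1,0],-0.0436,12],[[3.9,-0.1,0],-0.0436,12]]'; python3 -c "from h import *;st()"; python3 -m crank '[[[3.9,-0.2,0],-0.0436,12],[[3.9,-0.4,0],-0.0436,12]]'; python3 -c "from h import *;st()"
```

```text
time_s: 11.9
eef_pos: [0.5722, 0.0089, 0.2313]
orientation: [-0.001, 0.719, 0.695, -0.002]
ft_force: [-12.0, -5.6, 8.4]
opening: 0.142
t 11.90 r 89.2 phi 88.9 z 0.2313 yaw-err(phi-90) -0.8  resist 11.9 radial -5.8 fz 8.4 tz 0.16 op 0.142
time_s: 12.15
eef_pos: [0.58, 0.0084, 0.2312]
orientation: [-0.001, 0.748, 0.664, -0.002]
ft_force: [-12.1, -2.7, 7.6]
opening: 0.141
t 12.15 r 89.2 phi 83.9 z 0.2312 yaw-err(phi-90) -0.7  resist 11.8 radial -4.0 fz 7.6 tz 0.12 op 0.141
```

```bash
python3 -m crank '[[[3.9,-0.6,0],-0.0436,12],[[3.9,-0.7,0],-0.0436,12]]'; python3 -c "from h import *;st()"; python3 -m crank '[[[3.8,-0.9,0],-0.0436,12],[[3.8,-1.1,0],-0.0436,12]]'; python3 -c "from h import *;st()"
```

```text
time_s: 12.4
eef_pos: [0.5879, 0.0072, 0.2312]
orientation: [-0.001, 0.776, 0.63, -0.002]
ft_force: [-10.9, -3.6, 5.2]
opening: 0.143
t 12.40 r 89.2 phi 78.8 z 0.2312 yaw-err(phi-90) -0.6  resist 10.0 radial -5.6 fz 5.2 tz 0.10 op 0.143
time_s: 12.65
eef_pos: [0.5955, 0.0054, 0.2312]
orientation: [-0.0, 0.803, 0.596, -0.001]
ft_force: [-9.5, -2.2, 4.5]
opening: 0.143
t 12.65 r 89.3 phi 73.7 z 0.2312 yaw-err(phi-90) -0.5  resist 8.5 radial -4.7 fz 4.5 tz 0.10 op 0.143
```

```bash
python3 -m crank '[[[3.7,-1.2,0],-0.0436,12]]'; python3 -c "from h import *;st()"; python3 -m crank '[[[3.7,-1.4,0],-0.0436,12]]'; python3 -c "from h import *;st()"
```

```text
time_s: 12.78
eef_pos: [0.5993, 0.0043, 0.2311]
orientation: [-0.001, 0.816, 0.578, -0.001]
ft_force: [-10.5, -2.9, 3.0]
opening: 0.142
t 12.78 r 89.4 phi 71.2 z 0.2311 yaw-err(phi-90) -0.5  resist 9.0 radial -6.2 fz 3.0 tz 0.10 op 0.142
time_s: 12.9
eef_pos: [0.6031, 0.0029, 0.2311]
orientation: [-0.0, 0.828, 0.56, -0.001]
ft_force: [-7.7, -1.4, 2.7]
opening: 0.14
t 12.90 r 89.4 phi 68.6 z 0.2311 yaw-err(phi-90) -0.5  resist 6.6 radial -4.1 fz 2.7 tz 0.15 op 0.140
```

Falling fast, so I'm near the top. I'll go on in small steps.

```bash
python3 -m crank '[[[3.6,-1.6,0],-0.0436,12]]'; python3 -c "from h import *;st()"; python3 -m crank '[[[3.5,-1.7,0],-0.0436,12]]'; python3 -c "from h import *;st()"
```

```text
time_s: 13.02
eef_pos: [0.6068, 0.0014, 0.2311]
orientation: [-0.0, 0.84, 0.542, -0.001]
ft_force: [-7.2, -1.9, 3.3]
opening: 0.136
t 13.03 r 89.4 phi 66.1 z 0.2311 yaw-err(phi-90) -0.4  resist 5.8 radial -4.7 fz 3.3 tz 0.09 op 0.136
time_s: 13.15
eef_pos: [0.6104, -0.0002, 0.2311]
orientation: [-0.0, 0.852, 0.524, -0.001]
ft_force: [-6.5, -0.3, 1.8]
opening: 0.142
t 13.15 r 89.5 phi 63.5 z 0.2311 yaw-err(phi-90) -0.4  resist 5.7 radial -3.1 fz 1.8 tz 0.06 op 0.142
```

```bash
python3 -m crank '[[[3.5,-1.9,0],-0.0436,12]]'; python3 -c "from h import *;st()"; python3 -m crank '[[[3.4,-2,0],-0.0436,12]]'; python3 -c "from h import *;st()"
```

```text
time_s: 13.28
eef_pos: [0.614, -0.002, 0.2311]
orientation: [-0.0, 0.863, 0.505, -0.001]
ft_force: [-4.6, -0.2, 0.0]
opening: 0.14
t 13.28 r 89.5 phi 60.9 z 0.2311 yaw-err(phi-90) -0.3  resist 4.0 radial -2.4 fz 0.0 tz 0.02 op 0.140
time_s: 13.4
eef_pos: [0.6175, -0.004, 0.2311]
orientation: [-0.0, 0.874, 0.486, -0.001]
ft_force: [-5.5, 0.1, 0.3]
opening: 0.142
t 13.40 r 89.6 phi 58.4 z 0.2311 yaw-err(phi-90) -0.2  resist 4.7 radial -2.8 fz 0.3 tz 0.04 op 0.142
```

```bash
python3 -m crank '[[[3.3,-2.2,0],-0.0436,12]]'; python3 -c "from h import *;st()"; python3 -m crank '[[[3.2,-2.3,0],-0.0436,12]]'; python3 -c "from h import *;st()"
```

```text
time_s: 13.52
eef_pos: [0.621, -0.0061, 0.2311]
orientation: [-0.0, 0.884, 0.467, -0.001]
ft_force: [-4.5, -1.4, 0.3]
opening: 0.141
t 13.53 r 89.8 phi 55.8 z 0.2311 yaw-err(phi-90) -0.1  resist 2.9 radial -3.7 fz 0.3 tz 0.03 op 0.141
time_s: 13.65
eef_pos: [0.6245, -0.0084, 0.2311]
orientation: [-0.0, 0.894, 0.447, -0.0]
ft_force: [-4.5, 0.3, -0.0]
opening: 0.141
t 13.65 r 90.0 phi 53.1 z 0.2311 yaw-err(phi-90) 0.1  resist 3.7 radial -2.5 fz -0.0 tz -0.01 op 0.141
```

```bash
python3 -m crank '[[[3.1,-2.4,0],-0.0436,12]]'; python3 -c "from h import *;st()"; python3 -m crank '[[[3,-2.6,0],-0.0436,12]]'; python3 -c "from h import *;st()"
```

```text
time_s: 13.78
eef_pos: [0.6279, -0.0107, 0.2312]
orientation: [-0.0, 0.904, 0.428, -0.0]
ft_force: [-3.5, -0.4, -0.3]
opening: 0.141
t 13.78 r 90.2 phi 50.5 z 0.2312 yaw-err(phi-90) 0.1  resist 2.4 radial -2.6 fz -0.3 tz 0.00 op 0.141
time_s: 13.9
eef_pos: [0.631, -0.0133, 0.2313]
orientation: [-0.0, 0.913, 0.408, 0.0]
ft_force: [-4.2, -0.2, -0.4]
opening: 0.14
t 13.90 r 90.3 phi 47.9 z 0.2313 yaw-err(phi-90) 0.2  resist 2.9 radial -3.0 fz -0.4 tz -0.00 op 0.140
```

Resistance has settled at about 2.5–3 N, against 4.8 N before compression and a 13 N peak near 98°. The top therefore lies near 63–68°, and I'm about 15–20° past it. I'll hold, open the fingers and lift off.

```bash
python3 -m crank '[[[0,0,0],0,12],[[0,0,0],0,12],[[0,0,0],0,12],[[0,0,0],0,12],[[0,0,0],0,20],[[0,0,0],0,20],[[0,0,10],0,20],[[0,0,30],0,20],[[0,0,40],0,20],[[0,0,20],0,20]]'; python3 -c "from h import *;st();print(ctrl.state()['joint_positions'].round(2))"
```

```text
time_s: 15.15
eef_pos: [0.6314, -0.0131, 0.3344]
orientation: [0.001, 0.913, 0.409, 0.001]
ft_force: [-0.1, -0.1, -1.3]
opening: 0.235
t 15.15 r 90.7 phi 47.8 z 0.3344 yaw-err(phi-90) 0.5  resist -0.0 radial -0.2 fz -1.3 tz 0.01 op 0.235
[ 0.11  0.29 -0.24  1.57  0.07  1.28 -0.87]
```

```bash
python3 -m crank '[[[-20,20,0],0.13,40],[[-24,12,0],0.13,50],[[-25,12,0],0.13,50],[[-25,12,0],0.13,50],[[-25,12,0],0.13,50],[[-25,12,0],0.13,50],[[-24,12,0],0.13,50],[[0,0,-30],0.12,50],[[0,0,-25],0,50],[[0,0,0],0,50]]'; python3 - <<'E'
from h import *
s=ctrl.state();q=s["orientation"];print(s["eef_pos"],2*np.arctan2(q[2],q[1])-np.pi/2)
I=ctrl.snapshot("side")[:,:,::-1].copy();cv2.imwrite("pics/side5.png",I)
cv2.imwrite("pics/side5c.png",cv2.resize(I[100:280,140:390],None,fx=3,fy=3))
h=cv2.cvtColor(I,cv2.COLOR_BGR2HSV); m=((h[...,2]>190)&(h[...,1]<30)).astype(np.uint8)
k,l,t,ce=cv2.connectedComponentsWithStats(m);a=[]
for i in range(1,k):
    if 20<t[i,4]<250:
        X=plane("side",ce[i],.247);r=np.hypot(*(X[:2]-[.5692,-.0803]))
        if .07<r<.105:a.append(np.degrees(np.arctan2(X[1]+.0803,X[0]-.5692)))
print(np.sort(a).round(1))
E
```

```text
time_s: 16.4
eef_pos: [0.4621, 0.0787, 0.2758]
orientation: [-0.001, 0.593, 0.805, -0.001]
ft_force: [-0.7, -0.4, 0.3]
opening: 0.579
[0.46208648 0.07865308 0.27579325] 0.3019431553006797
[-161.2 -131.1 -100.7  -70.7  -41.1  -11.4   18.4   48.1   77.9  107.8
  138.2  168.5]
```

View pics/side5c.png

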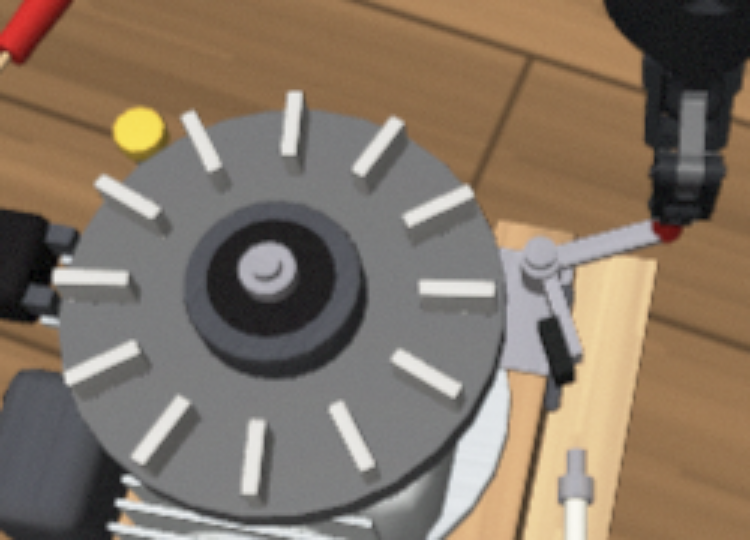

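The flywheel has stood still at fin angle about 48°, or 124.6° clockwise of the start. The fingers straddle the knob at crop (685,200). Next: descend, grip and set.

```bash
python3 -m crank '[[[1,0,-20],0,50],[[0,0,-20],0,40],[[0,0,-5],0,30],[[0,0,0],0,10],[[0,0,0],0,10],[[0,0,0],0,10],[[0,0,0],0,10]]'; python3 -m crank '[[[4,3.5,0],0,10],[[4.7,3.2,0],0,10],[[5,2.8,0],0,10],[[5.2,2.3,0],0,10],[[5.4,1.7,0],0,10],[[5.5,1.3,0],0,10],[[0,0,0],0,10]]'
```

```text
time_s: 17.32
eef_pos: [0.4647, 0.0789, 0.2323]
orientation: [0.001, 0.593, 0.805, 0.001]
ft_force: [4.7, 1.3, -4.6]
opening: 0.176
time_s: 18.2
eef_pos: [0.493, 0.0946, 0.232]
orientation: [-0.001, 0.592, 0.806, -0.0]
ft_force: [-10.8, 0.6, 9.3]
opening: 0.176
```

```bash
python3 -m crank '[[[1,0,0],0,10],[[0,0,0],0,10],[[0,0,0],0,50],[[0,0,0],0,50],[[0,0,25],0,50],[[0,0,35],0,50],[[-20,0,40],0,50],[[-40,0,20],0,50],[[-40,0,20],0,50],[[0,0,0],0,50]]'; python3 - <<'E'
from h import *
s=ctrl.state();print(s["eef_pos"],s["ft_force"].round(1))
I=ctrl.snapshot("side")[:,:,::-1].copy();cv2.imwrite("pics/side6c.png",cv2.resize(I[100:280,140:390],None,fx=3,fy=3))
x0,y0,x1,y1=330,150,390,220; hh=cv2.cvtColor(I[y0:y1,x0:x1].copy(),cv2.COLOR_BGR2HSV)
m=((hh[...,0]<8)|(hh[...,0]>172))&(hh[...,1]>150);ys,xs=np.nonzero(m);print(len(xs),xs.mean()+x0,ys.mean()+y0)
h=cv2.cvtColor(I,cv2.COLOR_BGR2HSV); m=((h[...,2]>190)&(h[...,1]<30)).astype(np.uint8)
k,l,t,ce=cv2.connectedComponentsWithStats(m);a=[]
for i in range(1,k):
    if 20<t[i,4]<250:
        X=plane("side",ce[i],.247);r=np.hypot(*(X[:2]-[.5692,-.0803]))
        if .07<r<.105:a.append(np.degrees(np.arctan2(X[1]+.0803,X[0]-.5692)))
print(np.sort(a).round(1))
E
```

```text
time_s: 19.45
eef_pos: [0.3936, 0.094, 0.3734]
orientation: [0.002, 0.593, 0.806, 0.001]
ft_force: [1.2, 0.3, 0.2]
opening: 0.587
[0.39362467 0.09395611 0.37337991] [1.2 0.3 0.2]
227 364.76651982378854 186.88105726872246
[-161.2 -131.1 -100.8  -70.8  -41.1  -11.4   18.3   47.9   77.8  107.9
  138.2  168.5]
```

View pics/side6c.png

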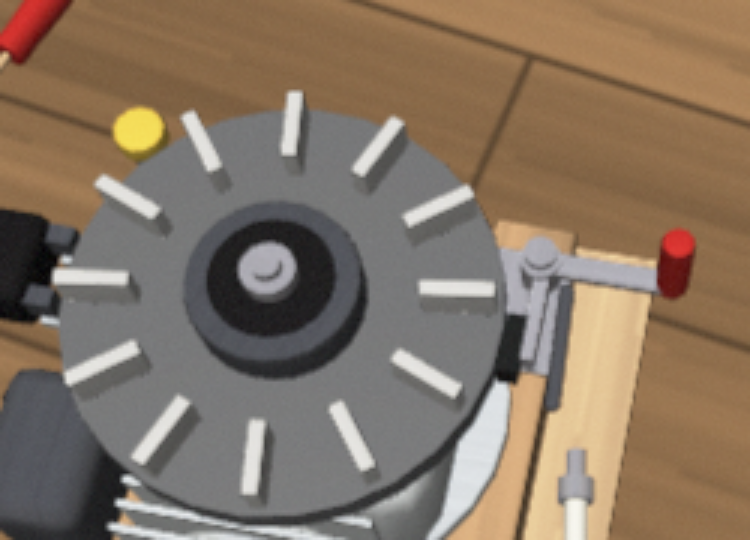

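The knob is back at its starting pixel: (364.8,186.9) both times. The shoe is on the rim, the fin angle is unchanged at about 48°, and the robot is clear. I'll hand the job in.

```bash
python3 -c "
from cell import ctrl
print(ctrl.job_done())"
```

```text
the job is handed in; nothing more can be done
None
```

The flywheel is standing just past top dead centre with the brake set, and I handed the job in at about 19.5 s. The hand-in gives no verdict.

- **Brake released:** I gripped the red knob and swung the lever about 29° to released, confirmed in the side view.
- **Flywheel turned:** I straddled one fin with the fingers and turned the flywheel about 124.6° clockwise. Drag was 4.8 N. It rose sharply about 54° into the turn, peaked at 13 N, fell to about 5 N at the top and to 2.4–2.9 N where I stopped.
- **Where it stopped:** that force pattern puts it about 15–20° past the top. This comes from the forces only, since the fins do not show the top. Force readings scattered by about 0.5–1 N.
- **Brake set:** I gripped the knob again and swung it back.

**Last checks:** the final picture shows the knob within 0.1 pixel of its original set position and the shoe on the rim. The fin angles stayed within 0.2° while the brake was being set. The robot was clear of everything, and the spark plug lay where it had been. I could not check the feeler gauge because it was never visible in the pictures, but nothing I moved went near that level. None of the checks failed or disagreed.

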